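# Put the circuit breakers back in their storage trays

## Robot

A 6-joint arm with a two-finger parallel gripper is mounted at the origin on the work surface. World frame = base frame: x ahead of the robot, y to its left, z up, the work surface at z = 0. Lengths are in mm, angles in degrees, forces in N, time in s.
With the tool pointing down it reaches from about 350 to 850 mm from the base axis. Payload 8.1 kg.
Tool frame: the origin (TCP) lies at the very end of the fingers, on their centre line; the grasp point (between the pads) lies 19 mm behind it; z points along the fingers, y is the line along which they close (so a half turn about z gives the same grasp; the last joint's range is limited). The gripper opens to 85 mm and grips with 20 to 120 N. Pads are 22 mm wide; open, the fingers measure 114 mm over their backs; the gripper's body (76 mm by 85 mm) begins 54 mm behind the grasp point. The pads swing forward as they close: fully open they stand 13 mm farther back than shut.
Start: joints at [-69.294, 7.471, 85.268, -0, 87.261, -4.893], TCP at [259.269, -541.096, 231.292] pointing down, gripper open.
Joint ranges: [-169.43, 169.43], [-51.17, 129.36], [1.28, 143.12], [-76.62, 256.62], [0, 156.53], [-152.29, 152.29]. Speed limits (degrees/s): [136.94, 136.94, 159.86, 180, 180, 180].

## Interface

Orientations are given as [roll, pitch, yaw] about the fixed x, y, z axes, in that order (R = Rz(yaw) Ry(pitch) Rx(roll)).
In Python, from bench import sense, eyes, job, models gives the robot as it stands. The module is installed in compiled form; this text tells all that it offers.
- The arm moves only by the tool apply_moves, never from a script. Its argument "rows" is a list of rows, each a list of 6 numbers: the shift along the tool's x, y, z in mm, then the turn, a rotation vector about the tool's x, y, z in rad. In form: [[dx, dy, dz, rx, ry, rz], ...]. A call has exactly 5 rows; each row shifts and turns the commanded pose from where the row before left it, along the tool's axes as they then stand; what a row does not reach is not made up. A row lasts 1/8 s, in which the tool goes at most 62.5 mm and 10.7 degrees, less where a joint would pass 70% of its speed; a pose out of reach is approached as far as the arm can. A call is refused whole if a number of a shift passes 62.5 or a number of a turn 0.188, either way. A call with a gripper value outside its range is refused whole. "fingers" is the finger opening in mm, from 0 to 85.4, set as the call begins (left out, the last holds). The fingers move at their own pace and stop on an object; "grip_force" is the grip in N (left out, the last holds). Time passes only in rows, so rows that do not move let the fingers close, or fill a call up. It gives the time, the measured TCP pose, the force, the opening and the grip force at its end, in the units of the state.
- sense(): the state, without advancing time (a new reading comes with each control period).
- eyes.snapshot(name): name is "side" or "top" or "wrist"; returns (picture, depth): 480x640x3 uint8, red, green, blue; 480x640 float32, mm along the optical axis (not along the pixel's ray), 0 where there is no reading.
- eyes.get_calibration(name): a dict with "intrinsics" (3x3 intrinsics, pixels), "R" (3x3) and "t" (3): a world point X has camera coordinates R X + t; the wrist camera has in their place "mount" (4x4, takes a point from camera to tool coordinates, whose origin is the TCP and whose axes are the flange's). Camera axes: x right, y down, z forward; pixel columns grow to the right and rows downward; lengths in mm; the calibration is good to about 2 mm. A picture is of the moment at which its call begins: read the wrist's pose just before it. get_calibration takes no time and is no camera call.
- job.hand_in(): hands the job in; it is judged then, once.
Trained networks look in the newest picture that a camera, given by its name, has taken for a name from the list of things; names that differ only in an ending like _2 or _b are one class to them, and where a whole thing is asked for, a point or a joint stands for the part that bears it (a point fixed in the world has none). Each returns a list of dicts, best first, with "confidence" (0 to 1); they miss things now and then, are a little off and sometimes report something else, mostly with a low value. They report only what shows in the picture. A call takes as long as a camera call.
- models.boxes_of(name, camera): "xyz" ([x, y, z] in mm, in world coordinates, good to about 4 mm: the middle of the surface that is visible of it).
- models.cut_out(name, camera): "pixels" (480x640 bool, what is visible of it).
- models.place_of(name, camera): "xyz" ([x, y, z] in mm, in world coordinates, good to about 4 mm: a listed point, or the origin of a listed thing).
The state is a dict: "time": time; "joint_pos": joint angles; "qd": joint speeds; "joint_efforts": joint torques, N m; "tool_pos": TCP position; "tcp_rot": TCP orientation; "ft_force": force on the tool from outside, world axes, zero at the start; "wrist_torque": the same for the moment, N m; "finger_gap": finger opening in mm; "grip_force": force on a finger pad.
Only numpy, scipy, OpenCV 4.12 (cv2) and the standard library are available. Lean on these libraries where they do the work, as an engineer would, in place of code of your own. Each camera call takes 0.05 s, during which the arm holds its last target. There are 200 camera calls.

## Task

Class is over: put the three circuit breakers back in their storage trays, each one standing upright and flat on the floor of the pocket made for its width (slimmest in the narrowest pocket, widest in the widest). Lower them in rather than dropping them, and leave the contactor and the stop-button box where they are.

Things in the scene. Friction and masses are not known exactly. Their poses are not given: they have to be found in the camera images.
- breaker_1pole_mid (a point): Slim one-pole circuit breaker, off-white, standing on its flat back: 85 mm long (its x) by 18 mm wide (its y) by 70 mm high; 1 small black toggle lever in a row across the top. Full-length body up to 46 mm, then a step to a raised nose 45 mm long in the middle up to 62 mm, levers to 70 mm. The flat sides (18 mm apart) are what to grip. About 0.13 kg (varies). The point is its centre, 35 mm above its underside; z up.
- breaker_2pole_mid (a point): Two-pole circuit breaker, off-white, standing on its flat back: 85 mm long (its x) by 36 mm wide (its y) by 70 mm high; 2 small black toggle levers in a row across the top. Full-length body up to 46 mm, then a step to a raised nose 45 mm long in the middle up to 62 mm, levers to 70 mm. The flat sides (36 mm apart) are what to grip. About 0.26 kg (varies). The point is its centre, 35 mm above its underside; z up.
- breaker_3pole_mid (a point): Wide three-pole circuit breaker, off-white, standing on its flat back: 85 mm long (its x) by 54 mm wide (its y) by 70 mm high; 3 small black toggle levers in a row across the top. Full-length body up to 46 mm, then a step to a raised nose 45 mm long in the middle up to 62 mm, levers to 70 mm. The flat sides (54 mm apart) are what to grip. About 0.39 kg (varies). The point is its centre, 35 mm above its underside; z up.
- tray_narrow: Low plastic storage tray, fixed to the bench, grey rim and black pocket floor: 125 mm long (its x) by 96 mm wide (its y) by 10 mm high, with the narrowest pocket of the three: one central rectangular pocket 105 mm (x) by 34 mm (y), its floor 3 mm above the bench, rim top 10 mm. Origin: centre of the underside; z up.
- tray_medium: Low plastic storage tray, fixed to the bench, grey rim and black pocket floor: 125 mm long (its x) by 96 mm wide (its y) by 10 mm high, with the middle-sized pocket of the three: one central rectangular pocket 105 mm (x) by 52 mm (y), its floor 3 mm above the bench, rim top 10 mm. Origin: centre of the underside; z up.
- tray_wide: Low plastic storage tray, fixed to the bench, grey rim and black pocket floor: 125 mm long (its x) by 96 mm wide (its y) by 10 mm high, with the widest pocket of the three: one central rectangular pocket 105 mm (x) by 70 mm (y), its floor 3 mm above the bench, rim top 10 mm. Origin: centre of the underside; z up.
- contactor_mid (a point): Contactor, a bystander to leave alone: grey block 75 x 45 mm with a black upper block, 80 mm high, no toggle levers, loose on the bench. The point is its centre, 40 mm above its underside.
- stop_box_mid (a point): Stop-button box, a bystander to leave alone: grey box 68 x 68 x 50 mm with a round mushroom button on top, 74 mm high in all, loose on the bench. The point is on its axis, 35 mm above its underside.

How it is judged:
By the outcome, as a careful person would: the job done as asked, in the order asked, and still so for the second after the job is handed in, with the robot touching nothing.
It also fails if it takes over 104 s, if anything falls off the work surface, if the arm or the gripper's body presses on something with over 40 N, if the wrist force passes 120 N, or if a joint passes its speed limit or range.

## Working session

There is one attempt and no reset: what is moved stays moved. The work goes in short steps, Python scripts to look and compute and a tool call to move; the robot and the scene stay as the last step left them, time stands still between calls to the robot, and variables do not carry over. Pictures are saved under pics/ and viewed, at most 14 in all, crops included, and the job is handed in when it is done.

Besides the shell and the picture viewer there is one more tool, called after "Call:" as name(argument=value, ...) on one line, values as JSON. apply_moves: Moves the arm, as the interface text tells. Its arguments: {"type":"object","properties":{"rows":{"type":"array"},"fingers":{"type":"number"},"grip_force":{"type":"number"}},"required":["rows"]}

```bash
mkdir -p pics; python3 - <<'E'
from bench import sense, eyes, job, models
import cv2,numpy as np
s=sense();print(s)
for c in ["top","side"]:
    p,d=eyes.snapshot(c);cv2.imwrite(f"pics/{c}0.png",p[:,:,::-1]);np.save(f"pics/{c}d0.npy",d)
    k=eyes.get_calibration(c);print(c,k)
    for n in ["breaker_1pole_mid","breaker_2pole_mid","breaker_3pole_mid","tray_narrow","tray_medium","tray_wide","contactor_mid","stop_box_mid"]:
        print(n,[(np.round(r["xyz"]).tolist(),round(r["confidence"],2)) for r in models.place_of(n,c)])
print(eyes.get_calibration("wrist"))
E
```

```text
{'time': 0.0, 'joint_pos': array([-6.92951542e+01,  7.51510768e+00,  8.53303854e+01,  5.22666151e-04,
        8.72595976e+01, -4.89506088e+00]), 'qd': array([ 0.0020512 ,  0.05649689, -0.03914215,  0.01463629,  0.00630365,
        0.00910306]), 'joint_efforts': array([-7.83723663e-04, -5.69404793e+01, -5.00550914e+01, -4.26127663e-04,
        1.48858828e-02,  2.52507715e-05]), 'tool_pos': array([ 259.06146274, -540.58630947,  230.23381494]), 'tcp_rot': array([-1.79895337e+02, -9.48761512e-03,  2.55998726e+01]), 'ft_force': array([0.34971976, 0.16301519, 0.56570592]), 'wrist_torque': array([ 0.0525453 , -0.01167492,  0.00799842]), 'grip_force': 0.0, 'finger_gap': 85.53648883698209}
top {'intrinsics': array([[477.56612077,   0.        , 316.04073704],
       [  0.        , 477.56612077, 244.28098118],
       [  0.        ,   0.        ,   1.        ]]), 'R': array([[-2.37097377e-03, -9.99827035e-01,  1.84466443e-02],
       [-9.86833855e-01, -6.43840326e-04, -1.61735983e-01],
       [ 1.61719885e-01, -1.85872449e-02, -9.86661641e-01]]), 't': array([ -9.0771135 , 520.36497209, 969.61549
[... 960 characters left out ...]
, -2.0, 0.0], 0.59)]
tray_wide [([620.0, -182.0, 4.0], 0.59)]
contactor_mid [([448.0, 1.0, 44.0], 0.97), ([374.0, -297.0, 38.0], 0.49)]
stop_box_mid [([372.0, 301.0, 37.0], 0.76)]
{'intrinsics': array([[338.54416541,   0.        , 324.0069883 ],
       [  0.        , 338.54416541, 234.95333038],
       [  0.        ,   0.        ,   1.        ]]), 'mount': array([[ 4.39690343e-04, -9.51158329e-01, -3.08703159e-01,
         7.87781489e+01],
       [ 9.99999327e-01,  8.68847067e-05,  1.15660927e-03,
         6.81884469e-02],
       [-1.07329695e-03, -3.08703460e-01,  9.51157727e-01,
        -1.41831226e+02],
       [ 0.00000000e+00,  0.00000000e+00,  0.00000000e+00,
         1.00000000e+00]])}
```

View pics/top0.png

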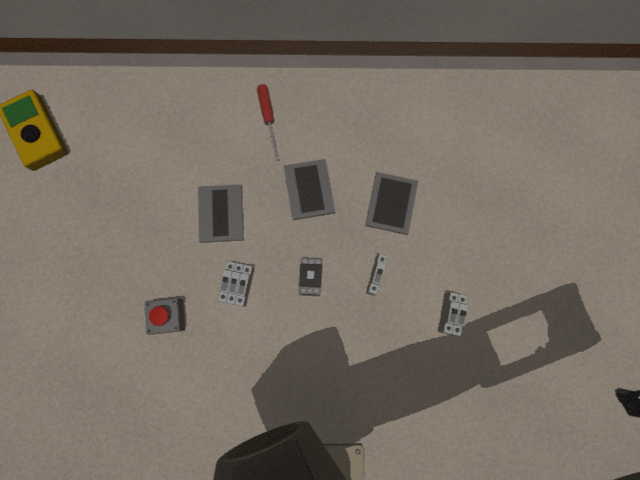

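View pics/side0.png

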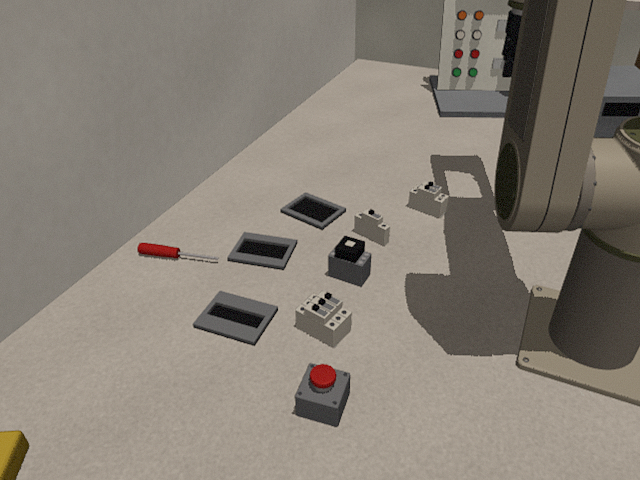

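The top view shows all three breakers at about (378,273), (456,313) and (235,283). The trays are at (220,213) narrow, (310,188) medium and (392,203) wide. The contactor is at (311,276) and the stop box at (160,316). Next I fit rectangles to get the yaws.

```bash
cat > h.py <<'E'
from bench import sense, eyes, job, models
import cv2,numpy as np
from scipy.spatial.transform import Rotation as Ro
def world(c,d,T=None):
    k=eyes.get_calibration(c);K=k["intrinsics"];v,u=np.mgrid[:480,:640]
    P=np.stack([(u-K[0,2])/K[0,0]*d,(v-K[1,2])/K[1,1]*d,d],-1)
    if c=="wrist":
        s=T;M=k["mount"];R=Ro.from_euler("xyz",s["tcp_rot"],degrees=True).as_matrix()
        return (P@M[:3,:3].T+M[:3,3])@R.T+s["tool_pos"]
    return (P-k["t"])@k["R"]
def rect(W,m,lo,hi):
    q=W[m&(W[...,2]>lo)&(W[...,2]<hi)]
    (cx,cy),(a,b),an=cv2.minAreaRect(q[:,:2].astype(np.float32))
    if a<b: a,b,an=b,a,an+90
    an=(an+90)%180-90
    return np.round([cx,cy,a,b,an,len(q),np.median(q[:,2])],1).tolist()
def plan(xyz,yaw,n):
    "rows (tool axes) from measured pose to xyz, yaw; tool down"
    s=sense();y0=s["tcp_rot"][2];dy=(yaw-y0+90)%180-90
    R=Ro.from_euler("xyz",[180,0,y0],degrees=True).as_matrix()
    d=R.T@(np.array(xyz)-s["tool_pos"])
    print("local d",d.round(1),"turn rz",round(-np.radians(dy),3),"yaw",y0.round(1),"->",round(y0+dy,1),"rows>=",np.linalg.norm(d)/62.5,abs(dy)/10.7)
E
python3 - <<'E'
from h import *
p,d=eyes.snapshot("top");W=world("top",d)
for n,lo,hi in [("breaker_1pole_mid",38,52),("breaker_2pole_mid",38,52),("breaker_3pole_mid",38,52),("tray_narrow",5,14),("tray_medium",5,14),("tray_wide",5,14)]:
    for w in models.cut_out(n,"top")[:1]:
        m=w["pixels"];print(n,round(w["confidence"],2),rect(W,m,lo,hi), "low/all",np.percentile(W[m][:,2],[2,50,98]).round(1))
        if "tray" in n: 
            g=p.max(-1)<45; q=cv2.erode(m.astype(np.uint8),np.ones((5,5)))>0
            print("   pocket",rect(W,q&g,-9,20))
E
```

```text
breaker_1pole_mid 0.68 [457.3, -139.3, 84.9, 18.2, -17.1, 180.0, 46.4] low/all [-0.5 47.6 70.8]
breaker_2pole_mid 0.68 [374.1, -298.2, 84.8, 36.8, -12.7, 376.0, 45.8] low/all [ 4.5 47.5 70.3]
breaker_3pole_mid 0.83 [437.8, 158.7, 85.0, 54.6, -12.4, 509.0, 46.4] low/all [ 3.1 50.2 71.8]
tray_narrow 0.8 [596.4, 200.4, 126.1, 96.9, 3.0, 1854.0, 10.3] low/all [ 0.6  9.5 14.4]
   pocket [600.8, 203.3, 87.9, 29.0, 3.9, 17.0, 5.1]
tray_medium 0.76 [651.6, 4.7, 126.1, 95.9, 9.9, 1492.0, 10.0] low/all [ 0.  8. 14.]
   pocket [644.1, 7.5, 34.7, 0.0, 7.4, 2.0, 4.3]
tray_wide 0.62 [620.2, -180.1, 125.8, 96.3, -12.3, 1162.0, 9.5] low/all [ 0.1  5.2 13.6]
   pocket [639.2, -189.9, 50.7, 47.4, -31.7, 12.0, 2.5]
```

```bash
python3 -c "
from h import *
plan([374,-298,120],-12.7,5)"
```

```text
local d [ 208.5 -169.7  111.3] turn rz 0.668 yaw 25.6 -> -12.7 rows>= 4.655232627308182 3.579454199667946
```

Call:
apply_moves(rows=[[42, -34, 22, 0, 0, 0], [42, -34, 22, 0, 0, 0], [42, -34, 22, 0, 0, 0], [42, -34, 22, 0, 0, 0], [41, -34, 23, 0, 0, 0]], fingers=85)

```text
time: 1.88
tool_pos: [375.0, -296.0, 120.0]
tcp_rot: [179.9, -0.0, 25.6]
ft_force: [1.1, 0.7, 0.8]
finger_gap: 85.0
grip_force: 0.0
```

Call:
apply_moves(rows=[[0, 0, 0, 0, 0, 0.134], [0, 0, 0, 0, 0, 0.134], [0, 0, 0, 0, 0, 0.134], [0, 0, 0, 0, 0, 0.134], [0, 0, 0, 0, 0, 0.134]])

```text
time: 2.5
tool_pos: [374.4, -297.5, 120.4]
tcp_rot: [180.0, -0.0, -13.0]
ft_force: [0.2, 0.7, 0.3]
finger_gap: 84.7
grip_force: 0.0
```

```bash
python3 -c "
from h import *
plan([374,-298,20],-12.7,5)
s=sense();p,d=eyes.snapshot('wrist');cv2.imwrite('pics/w1.png',p[:,:,::-1])
W=world('wrist',d,s)
print(s['tool_pos'],s['tcp_rot'],s['ft_force'])
m=np.hypot(W[...,0]-374,W[...,1]+298)<60
print(rect(W,m&(d>0),38,52))
"
```

```text
local d [ -0.2   0.6 100.4] turn rz -0.006 yaw -13.0 -> -12.7 rows>= 1.606565230525129 0.031558642500286414
[ 374.36953693 -297.50968697  120.40844977] [ 1.79991276e+02 -1.24033843e-02 -1.30376775e+01] [0.1782809  0.71421392 0.34435057]
[373.4, -300.4, 85.4, 36.0, -12.5, 2619.0, 45.2]
```

Call:
apply_moves(rows=[[0, 1.5, 30, 0, 0, -0.006], [0, 0, 30, 0, 0, 0], [0, 0, 25, 0, 0, 0], [0, 0, 15, 0, 0, 0], [0, 0, 0, 0, 0, 0]])

```text
time: 3.18
tool_pos: [373.3, -298.3, 19.4]
tcp_rot: [-179.9, 0.1, -12.4]
ft_force: [0.1, -0.3, 0.0]
finger_gap: 85.0
grip_force: 0.0
```

Call:
apply_moves(rows=[[0, 0, 0, 0, 0, 0], [0, 0, 0, 0, 0, 0], [0, 0, 0, 0, 0, 0], [0, 0, 0, 0, 0, 0], [0, 0, 0, 0, 0, 0]], fingers=25, grip_force=40)

```text
time: 3.8
tool_pos: [374.5, -299.5, 21.2]
tcp_rot: [180.0, -0.1, -12.4]
ft_force: [-1.1, 0.9, 6.9]
finger_gap: 35.6
grip_force: 40.5
```

Call:
apply_moves(rows=[[0, 0, 0, 0, 0, 0], [0, 0, 0, 0, 0, 0], [0, 0, 0, 0, 0, 0], [0, 0, 0, 0, 0, 0], [0, 0, 0, 0, 0, 0]])

```text
time: 4.42
tool_pos: [374.6, -299.6, 21.3]
tcp_rot: [179.9, -0.1, -12.4]
ft_force: [0.1, 0.2, 6.9]
finger_gap: 35.4
grip_force: 40.5
```

Call:
apply_moves(rows=[[0, 0, -15, 0, 0, 0], [0, 0, -35, 0, 0, 0], [0, 0, -40, 0, 0, 0], [0, 0, -40, 0, 0, 0], [0, 0, -20, 0, 0, 0]])

```text
time: 5.05
tool_pos: [374.6, -299.5, 173.6]
tcp_rot: [179.9, -0.2, -12.4]
ft_force: [-0.1, -0.5, -2.2]
finger_gap: 35.8
grip_force: 40.9
```

```bash
python3 -c "
from h import *
plan([651.6,4.7,120],9.9,5)
s=sense();print(s['tool_pos'],s['tcp_rot'],s['ft_force'],s['finger_gap'])
"
```

```text
local d [ 205.  -356.7   53.6] turn rz -0.39 yaw -12.4 -> 9.9 rows>= 6.638627878589817 2.0878311096094095
[ 374.58765029 -299.51457856  173.58616292] [ 1.79895757e+02 -1.65032227e-01 -1.24397929e+01] [-0.13486085 -0.48486276 -2.16016447] 35.77889391988539
```

Call:
apply_moves(rows=[[15, -25, 0, 0, 0, 0], [25, -44, 0, 0, 0, 0], [25, -44, 0, 0, 0, 0], [25, -44, 0, 0, 0, 0], [25, -44, 0, 0, 0, 0]])

```text
time: 5.68
tool_pos: [530.1, -125.9, 170.7]
tcp_rot: [180.0, 0.0, -12.4]
ft_force: [0.5, -0.4, -2.3]
finger_gap: 35.4
grip_force: 40.8
```

Call:
apply_moves(rows=[[25, -44, 0, 0, 0, 0], [25, -44, 0, 0, 0, 0], [25, -44, 0, 0, 0, 0], [15, -24, 0, 0, 0, 0], [0, 0, 0, 0, 0, -0.13]])

```text
time: 6.3
tool_pos: [651.6, 7.8, 170.2]
tcp_rot: [-180.0, 0.0, -4.7]
ft_force: [-0.3, -0.4, -2.7]
finger_gap: 35.5
grip_force: 41.1
```

Call:
apply_moves(rows=[[0, 0, 0, 0, 0, -0.13], [0, 0, 0, 0, 0, -0.13], [0, 0, 0, 0, 0, 0], [0, 0, 0, 0, 0, 0], [0, 0, 0, 0, 0, 0]])

```text
time: 6.92
tool_pos: [650.9, 5.5, 170.3]
tcp_rot: [-180.0, 0.0, 9.8]
ft_force: [0.0, -0.8, -3.1]
finger_gap: 36.2
grip_force: 41.0
```

```bash
python3 -c "
from h import *
plan([651.6,4.7,50],9.9,5)
s=sense();print(s['tool_pos'],s['tcp_rot'],s['ft_force'],s['finger_gap'])
p,d=eyes.snapshot('wrist');cv2.imwrite('pics/w2.png',p[:,:,::-1])
W=world('wrist',d,s)
m=np.hypot(W[...,0]-651,W[...,1]-4)<100
print(rect(W,m&(d>0),6,14))
"
```

```text
local d [  0.5   0.9 120.3] turn rz -0.002 yaw 9.8 -> 9.9 rows>= 1.9255894634776618 0.009139606741646605
[650.94698832   5.47466367 170.34507661] [-1.79996219e+02  1.15487353e-02  9.80220621e+00] [ 0.04637374 -0.80437082 -3.06733419] 36.17205286878377
[659.9, 12.1, 144.2, 110.6, 9.8, 4500.0, 9.1]
```

View pics/w2.png

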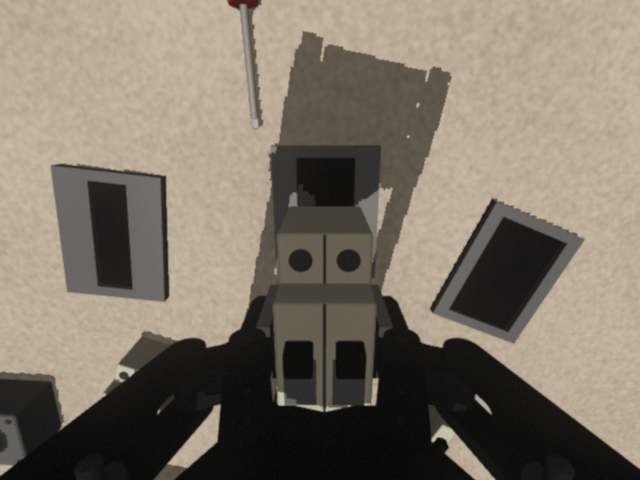

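The held 2-pole breaker is centred at column 326, in line with its pocket (columns 272–380). I'll lower it.

Call:
apply_moves(rows=[[0.5, 0.9, 30, 0, 0, 0], [0, 0, 35, 0, 0, 0], [0, 0, 35, 0, 0, 0], [0, 0, 20, 0, 0, 0], [0, 0, 8, 0, 0, 0]])

```text
time: 7.6
tool_pos: [651.0, 4.8, 41.0]
tcp_rot: [-180.0, 0.1, 9.9]
ft_force: [0.1, 0.8, -3.3]
finger_gap: 35.5
grip_force: 40.9
```

Call:
apply_moves(rows=[[0, 0, 4, 0, 0, 0], [0, 0, 4, 0, 0, 0], [0, 0, 3, 0, 0, 0], [0, 0, 2, 0, 0, 0], [0, 0, 1, 0, 0, 0]])

```text
time: 8.22
tool_pos: [651.8, 4.7, 28.4]
tcp_rot: [180.0, -0.0, 9.9]
ft_force: [-0.1, 0.5, -2.6]
finger_gap: 35.5
grip_force: 40.9
```

Call:
apply_moves(rows=[[0, 0, 1, 0, 0, 0], [0, 0, 1, 0, 0, 0], [0, 0, 0.5, 0, 0, 0], [0, 0, 0, 0, 0, 0], [0, 0, 0, 0, 0, 0]])

```text
time: 8.85
tool_pos: [651.8, 4.7, 25.8]
tcp_rot: [180.0, -0.0, 9.9]
ft_force: [0.1, -0.3, -3.0]
finger_gap: 35.3
grip_force: 40.9
```

Call:
apply_moves(rows=[[0, 0, 0.5, 0, 0, 0], [0, 0, 0.5, 0, 0, 0], [0, 0, 0.5, 0, 0, 0], [0, 0, 0, 0, 0, 0], [0, 0, 0, 0, 0, 0]])

```text
time: 9.48
tool_pos: [651.8, 4.7, 24.4]
tcp_rot: [-180.0, -0.0, 9.9]
ft_force: [-1.5, -0.1, -1.3]
finger_gap: 36.1
grip_force: 41.0
```

Call:
apply_moves(rows=[[0, 0, 0.5, 0, 0, 0], [0, 0, 0.3, 0, 0, 0], [0, 0, 0, 0, 0, 0], [0, 0, 0, 0, 0, 0], [0, 0, 0, 0, 0, 0]])

```text
time: 10.1
tool_pos: [651.8, 4.7, 24.3]
tcp_rot: [180.0, -0.0, 9.9]
ft_force: [-4.9, -0.3, 5.8]
finger_gap: 35.5
grip_force: 42.1
```

Call:
apply_moves(rows=[[0, 0, 0, 0, 0, 0], [0, 0, 0, 0, 0, 0], [0, 0, 0, 0, 0, 0], [0, 0, 0, 0, 0, 0], [0, 0, 0, 0, 0, 0]], fingers=80)

```text
time: 10.72
tool_pos: [651.7, 4.7, 23.4]
tcp_rot: [-180.0, 0.0, 9.9]
ft_force: [0.1, -0.8, -0.2]
finger_gap: 79.9
grip_force: 0.0
```

Call:
apply_moves(rows=[[0, 0, -20, 0, 0, 0], [0, 0, -30, 0, 0, 0], [0, 0, -30, 0, 0, 0], [0, 0, -30, 0, 0, 0], [0, 0, -30, 0, 0, 0]])

```text
time: 11.35
tool_pos: [652.1, 4.7, 166.4]
tcp_rot: [180.0, -0.1, 9.9]
ft_force: [-0.5, 0.2, -1.1]
finger_gap: 79.6
grip_force: 0.0
```

```bash
python3 -c "
from h import *
s=sense();p,d=eyes.snapshot('wrist');W=world('wrist',d,s)
m=np.hypot(W[...,0]-651,W[...,1]-4)<60
print('placed',rect(W,m&(d>0),40,56))
q=W[m&(W[...,2]>40)][:,2];print(np.histogram(q,bins=np.arange(40,80,2)))
plan([457.3,-139.8,165],-17.1,5)
"
```

```text
placed [651.4, 3.6, 84.6, 35.9, 9.7, 1929.0, 48.2]
(array([  11,   32,   11,  734, 1074,   17,   35,   15,   34,   29,   28,
        887, 1367,   25,   25,  187,  169,    1,    0]), array([40, 42, 44, 46, 48, 50, 52, 54, 56, 58, 60, 62, 64, 66, 68, 70, 72,
       74, 76, 78]))
local d [-219.   108.3    6.8] turn rz 0.471 yaw 9.9 -> -17.1 rows>= 3.909835270439512 2.523906668009055
```

Call:
apply_moves(rows=[[-44, 22, 0, 0, 0, 0], [-44, 22, 0, 0, 0, 0], [-44, 22, 0, 0, 0, 0], [-44, 21, 0, 0, 0, 0], [-43, 21, 0, 0, 0, 0]])

```text
time: 12.02
tool_pos: [453.7, -140.3, 164.9]
tcp_rot: [179.9, -0.1, 9.9]
ft_force: [0.2, -0.6, 0.1]
finger_gap: 80.2
grip_force: 0.0
```

Call:
apply_moves(rows=[[0, 0, 15, 0, 0, 0.157], [0, 0, 15, 0, 0, 0.157], [0, 0, 16, 0, 0, 0.157], [0, 0, 0, 0, 0, 0], [0, 0, 0, 0, 0, 0]])

```text
time: 12.65
tool_pos: [455.1, -139.6, 118.8]
tcp_rot: [180.0, -0.1, -16.9]
ft_force: [-0.2, 0.1, 0.1]
finger_gap: 80.1
grip_force: 0.0
```

```bash
python3 -c "
from h import *
s=sense();p,d=eyes.snapshot('wrist');W=world('wrist',d,s)
m=np.hypot(W[...,0]-457,W[...,1]+140)<60
r=rect(W,m&(d>0),38,52);print(r)
plan([457,(r[1]-139.3)/2,20],-17.1,5)
"
```

```text
[457.0, -141.0, 84.9, 17.9, -16.8, 1336.0, 45.1]
local d [ 1.8  0.  98.8] turn rz 0.003 yaw -16.9 -> -17.1 rows>= 1.581458927072464 0.017225550829457984
```

Call:
apply_moves(rows=[[1.8, 0.4, 30, 0, 0, 0], [0, 0, 30, 0, 0, 0], [0, 0, 25, 0, 0, 0], [0, 0, 13, 0, 0, 0], [0, 0, 0, 0, 0, 0]], fingers=50)

```text
time: 13.32
tool_pos: [455.9, -140.1, 19.3]
tcp_rot: [-180.0, 0.1, -17.0]
ft_force: [-0.1, -0.3, 0.2]
finger_gap: 50.1
grip_force: 0.0
```

Call:
apply_moves(rows=[[0, 0, 0, 0, 0, 0], [0, 0, 0, 0, 0, 0], [0, 0, 0, 0, 0, 0], [0, 0, 0, 0, 0, 0], [0, 0, 0, 0, 0, 0]], fingers=8, grip_force=30)

```text
time: 13.95
tool_pos: [457.3, -140.7, 20.9]
tcp_rot: [180.0, -0.1, -17.1]
ft_force: [-0.7, 0.8, 7.1]
finger_gap: 17.7
grip_force: 32.7
```

Call:
apply_moves(rows=[[0, 0, 0, 0, 0, 0], [0, 0, 0, 0, 0, 0], [0, 0, 0, 0, 0, 0], [0, 0, 0, 0, 0, 0], [0, 0, 0, 0, 0, 0]])

```text
time: 14.58
tool_pos: [457.3, -140.7, 20.8]
tcp_rot: [180.0, -0.1, -17.1]
ft_force: [-1.5, 0.1, 5.5]
finger_gap: 17.7
grip_force: 32.7
```

Call:
apply_moves(rows=[[0, 0, -15, 0, 0, 0], [0, 0, -35, 0, 0, 0], [0, 0, -40, 0, 0, 0], [0, 0, -40, 0, 0, 0], [0, 0, -20, 0, 0, 0]])

```text
time: 15.2
tool_pos: [457.2, -140.7, 173.2]
tcp_rot: [180.0, -0.2, -17.1]
ft_force: [-0.8, 0.7, -1.2]
finger_gap: 17.9
grip_force: 31.8
```

```bash
python3 -c "
from h import *
plan([596.4,200.4,165],3.2,5)
"
```

```text
local d [  32.9 -366.9    8.2] turn rz -0.354 yaw -17.1 -> 3.2 rows>= 5.8957758442697665 1.8952647006892982
```

Call:
apply_moves(rows=[[2, -25, 0, 0, 0, 0], [5, -50, 0, 0, 0, 0], [5, -50, 0, 0, 0, 0], [5, -50, 0, 0, 0, 0], [5, -50, 0, 0, 0, 0]])

```text
time: 15.82
tool_pos: [543.6, 69.9, 170.5]
tcp_rot: [-180.0, -0.0, -17.1]
ft_force: [0.0, 0.8, -0.2]
finger_gap: 17.9
grip_force: 31.8
```

Call:
apply_moves(rows=[[5, -50, 0, 0, 0, 0], [4, -50, 0, 0, 0, 0], [2, -42, 0, 0, 0, 0], [0, 0, 0, 0, 0, -0.177], [0, 0, 0, 0, 0, -0.177]])

```text
time: 16.45
tool_pos: [595.2, 201.6, 170.0]
tcp_rot: [180.0, 0.0, 3.6]
ft_force: [-0.7, -0.6, -1.0]
finger_gap: 17.5
grip_force: 31.8
```

Call:
apply_moves(rows=[[0, 0, 5, 0, 0, 0], [0, 0, 0, 0, 0, 0], [0, 0, 0, 0, 0, 0], [0, 0, 0, 0, 0, 0], [0, 0, 0, 0, 0, 0]])

```text
time: 17.08
tool_pos: [595.6, 200.8, 164.6]
tcp_rot: [-180.0, -0.0, 3.2]
ft_force: [0.9, 1.1, -1.2]
finger_gap: 17.7
grip_force: 31.8
```

```bash
python3 -c "
from h import *
s=sense();p,d=eyes.snapshot('wrist');cv2.imwrite('pics/w3.png',p[:,:,::-1])
plan([596.4,200.4,40],3.2,5)
"
```

```text
local d [  0.8   0.4 124.6] turn rz -0.001 yaw 3.2 -> 3.2 rows>= 1.9939330539855278 0.0031019062386884073
```

View pics/w3.png

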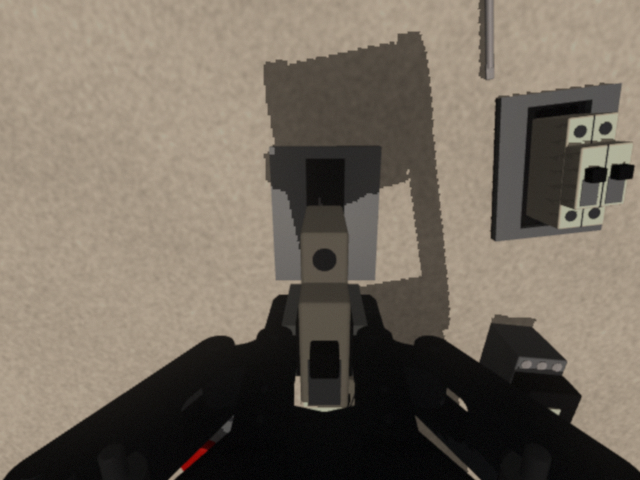

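The held 1-pole breaker (column 325) lines up with the narrow pocket (columns 306–344). The 2-pole stands upright in its tray at the upper right. Lowering to a TCP height of about 24.

Call:
apply_moves(rows=[[0.8, 0.4, 30, 0, 0, 0], [0, 0, 35, 0, 0, 0], [0, 0, 35, 0, 0, 0], [0, 0, 18, 0, 0, 0], [0, 0, 7, 0, 0, 0]])

```text
time: 17.75
tool_pos: [595.8, 200.3, 38.5]
tcp_rot: [180.0, 0.1, 3.2]
ft_force: [0.4, -0.1, -1.1]
finger_gap: 17.8
grip_force: 31.8
```

Call:
apply_moves(rows=[[0, 0, 5, 0, 0, 0], [0, 0, 4, 0, 0, 0], [0, 0, 2, 0, 0, 0], [0, 0, 2, 0, 0, 0], [0, 0, 0, 0, 0, 0]])

```text
time: 18.38
tool_pos: [596.4, 200.5, 26.6]
tcp_rot: [-180.0, -0.0, 3.2]
ft_force: [-0.1, 0.2, -1.4]
finger_gap: 17.8
grip_force: 31.8
```

Call:
apply_moves(rows=[[0, 0, 0.5, 0, 0, 0], [0, 0, 0.5, 0, 0, 0], [0, 0, 0.5, 0, 0, 0], [0, 0, 0, 0, 0, 0], [0, 0, 0, 0, 0, 0]])

```text
time: 19.0
tool_pos: [596.4, 200.5, 25.0]
tcp_rot: [-180.0, -0.0, 3.2]
ft_force: [-0.4, -0.9, -0.4]
finger_gap: 17.4
grip_force: 31.8
```

Call:
apply_moves(rows=[[0, 0, 0.5, 0, 0, 0], [0, 0, 0.5, 0, 0, 0], [0, 0, 0.4, 0, 0, 0], [0, 0, 0, 0, 0, 0], [0, 0, 0, 0, 0, 0]])

```text
time: 19.62
tool_pos: [596.4, 200.5, 24.0]
tcp_rot: [-180.0, -0.0, 3.2]
ft_force: [-4.1, -1.4, 5.3]
finger_gap: 17.6
grip_force: 32.6
```

Call:
apply_moves(rows=[[0, 0, 0, 0, 0, 0], [0, 0, 0, 0, 0, 0], [0, 0, 0, 0, 0, 0], [0, 0, 0, 0, 0, 0], [0, 0, 0, 0, 0, 0]], fingers=60)

```text
time: 20.25
tool_pos: [596.4, 200.5, 23.6]
tcp_rot: [-180.0, 0.0, 3.2]
ft_force: [0.8, 0.3, -0.2]
finger_gap: 59.8
grip_force: 0.0
```

Call:
apply_moves(rows=[[0, 0, -20, 0, 0, 0], [0, 0, -30, 0, 0, 0], [0, 0, -30, 0, 0, 0], [0, 0, -30, 0, 0, 0], [0, 0, -30, 0, 0, 0]])

```text
time: 20.88
tool_pos: [596.7, 200.6, 166.5]
tcp_rot: [-180.0, -0.1, 3.2]
ft_force: [-0.4, -0.4, -0.2]
finger_gap: 59.8
grip_force: 0.0
```

```bash
python3 -c "
from h import *
s=sense();p,d=eyes.snapshot('wrist');W=world('wrist',d,s)
m=np.hypot(W[...,0]-596,W[...,1]-200)<60
print('placed',rect(W,m&(d>0),40,56))
plan([437.4,158.2,165],-12.4,5)
"
```

```text
placed [596.1, 199.6, 85.1, 18.0, 3.3, 1001.0, 48.1]
local d [-163.7   33.9    6.8] turn rz 0.272 yaw 3.2 -> -12.4 rows>= 2.676578024430786 1.4578951142944032
```

Call:
apply_moves(rows=[[-40, 8, 0, 0, 0, 0], [-41, 9, 0, 0, 0, 0], [-41, 8.5, 0, 0, 0, 0], [-41, 8.5, 0, 0, 0, 0], [0, 0, 0, 0, 0, 0.136]], fingers=85)

```text
time: 21.55
tool_pos: [433.2, 157.0, 164.1]
tcp_rot: [-180.0, -0.0, -4.7]
ft_force: [0.1, -0.3, -0.8]
finger_gap: 84.8
grip_force: 0.0
```

Call:
apply_moves(rows=[[0, 0, 10, 0, 0, 0.136], [0, 0, 20, 0, 0, 0], [0, 0, 10, 0, 0, 0], [0, 0, 0, 0, 0, 0], [0, 0, 0, 0, 0, 0]])

```text
time: 22.18
tool_pos: [436.0, 157.6, 124.5]
tcp_rot: [-180.0, -0.1, -12.4]
ft_force: [0.8, -0.8, 0.2]
finger_gap: 84.7
grip_force: 0.0
```

```bash
python3 -c "
from h import *
s=sense();p,d=eyes.snapshot('wrist');W=world('wrist',d,s)
m=np.hypot(W[...,0]-437,W[...,1]-158)<60
r=rect(W,m&(d>0),38,52);print(r)
plan([437.4,(r[1]+158.7)/2,20],-12.4,5)
"
```

```text
[436.8, 157.4, 85.3, 54.1, -11.7, 3853.0, 45.2]
local d [  1.2  -0.7 104.5] turn rz 0.0 yaw -12.4 -> -12.4 rows>= 1.672820471340163 0.0018160283840479765
```

Call:
apply_moves(rows=[[1, -0.2, 30, 0, 0, -0.006], [0, 0, 30, 0, 0, 0], [0, 0, 25, 0, 0, 0], [0, 0, 14, 0, 0, 0], [0, 0, 5, 0, 0, 0]])

```text
time: 22.85
tool_pos: [436.5, 157.4, 19.4]
tcp_rot: [180.0, 0.0, -12.0]
ft_force: [-0.4, 0.4, 0.1]
finger_gap: 85.1
grip_force: 0.0
```

Call:
apply_moves(rows=[[0, 0, 0, 0, 0, 0], [0, 0, 0, 0, 0, 0], [0, 0, 0, 0, 0, 0], [0, 0, 0, 0, 0, 0], [0, 0, 0, 0, 0, 0]], fingers=42, grip_force=45)

```text
time: 23.48
tool_pos: [437.7, 157.8, 20.8]
tcp_rot: [-179.9, -0.1, -12.0]
ft_force: [-0.8, 0.8, 5.4]
finger_gap: 53.5
grip_force: 48.9
```

Call:
apply_moves(rows=[[0, 0, 0, 0, 0, 0], [0, 0, 0, 0, 0, 0], [0, 0, 0, 0, 0, 0], [0, 0, 0, 0, 0, 0], [0, 0, 0, 0, 0, 0]])

```text
time: 24.1
tool_pos: [437.7, 157.8, 20.9]
tcp_rot: [-179.9, -0.1, -12.0]
ft_force: [-0.6, 1.9, 7.0]
finger_gap: 53.3
grip_force: 48.9
```

Call:
apply_moves(rows=[[0, 0, -15, 0, 0, 0], [0, 0, -35, 0, 0, 0], [0, 0, -40, 0, 0, 0], [0, 0, -40, 0, 0, 0], [0, 0, -20, 0, 0, 0]])

```text
time: 24.72
tool_pos: [437.1, 157.5, 172.6]
tcp_rot: [-179.9, -0.1, -12.0]
ft_force: [0.6, 0.4, -3.9]
finger_gap: 53.4
grip_force: 49.2
```

```bash
python3 -c "
from h import *
plan([620.2,-180.3,165],-12.3,5)
"
```

```text
local d [249.6 292.1   7.6] turn rz 0.004 yaw -12.0 -> -12.3 rows>= 6.148837886357068 0.02379307542641435
```

Call:
apply_moves(rows=[[18, 21, 0, 0, 0, 0], [34, 40, 0, 0, 0, 0], [34, 40, 0, 0, 0, 0], [34, 40, 0, 0, 0, 0], [34, 40, 0, 0, 0, 0]])

```text
time: 25.35
tool_pos: [549.3, -53.3, 169.7]
tcp_rot: [180.0, 0.1, -12.0]
ft_force: [0.4, -0.6, -3.7]
finger_gap: 53.4
grip_force: 49.2
```

Call:
apply_moves(rows=[[34, 40, 0, 0, 0, 0], [34, 40, 0, 0, 0, 0], [27, 31, 5, 0, 0, 0.004], [0, 0, 0, 0, 0, 0], [0, 0, 0, 0, 0, 0]])

```text
time: 25.98
tool_pos: [618.3, -179.7, 164.1]
tcp_rot: [-180.0, 0.1, -12.3]
ft_force: [-0.1, 0.9, -4.2]
finger_gap: 53.1
grip_force: 49.2
```

Call:
apply_moves(rows=[[0, 0, 0, 0, 0, 0], [0, 0, 0, 0, 0, 0], [0, 0, 0, 0, 0, 0], [0, 0, 0, 0, 0, 0], [0, 0, 0, 0, 0, 0]])

```text
time: 26.6
tool_pos: [619.1, -180.0, 164.6]
tcp_rot: [-180.0, -0.0, -12.3]
ft_force: [0.3, 0.2, -4.1]
finger_gap: 53.7
grip_force: 49.2
```

```bash
python3 -c "
from h import *
s=sense();p,d=eyes.snapshot('wrist');cv2.imwrite('pics/w4.png',p[:,:,::-1])
plan([620.2,-180.3,40],-12.3,5)
"
```

```text
local d [  1.1   0.  124.6] turn rz 0.001 yaw -12.3 -> -12.3 rows>= 1.993942486647522 0.002700752376148224
```

View pics/w4.png

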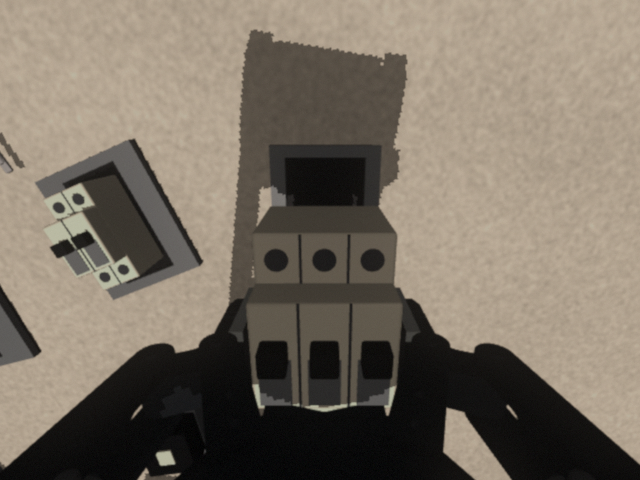

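The held 3-pole breaker is centred at column 325, and the wide pocket spans columns 285–365. They line up, so I'll lower it.

Call:
apply_moves(rows=[[1, 0, 30, 0, 0, 0], [0, 0, 35, 0, 0, 0], [0, 0, 35, 0, 0, 0], [0, 0, 18, 0, 0, 0], [0, 0, 7, 0, 0, 0]])

```text
time: 27.28
tool_pos: [619.5, -180.1, 38.6]
tcp_rot: [-180.0, 0.1, -12.3]
ft_force: [-0.0, 0.7, -3.2]
finger_gap: 53.7
grip_force: 49.3
```

Call:
apply_moves(rows=[[0, 0, 5, 0, 0, 0], [0, 0, 4, 0, 0, 0], [0, 0, 2, 0, 0, 0], [0, 0, 2, 0, 0, 0], [0, 0, 0, 0, 0, 0]])

```text
time: 27.9
tool_pos: [620.0, -180.3, 26.6]
tcp_rot: [180.0, 0.0, -12.3]
ft_force: [0.3, -0.3, -4.8]
finger_gap: 53.5
grip_force: 49.3
```

Call:
apply_moves(rows=[[0, 0, 0.5, 0, 0, 0], [0, 0, 0.5, 0, 0, 0], [0, 0, 0.5, 0, 0, 0], [0, 0, 0, 0, 0, 0], [0, 0, 0, 0, 0, 0]])

```text
time: 28.52
tool_pos: [620.1, -180.3, 25.1]
tcp_rot: [-180.0, -0.0, -12.3]
ft_force: [0.3, -0.3, -4.8]
finger_gap: 53.1
grip_force: 49.3
```

Call:
apply_moves(rows=[[0, 0, 0.5, 0, 0, 0], [0, 0, 0.5, 0, 0, 0], [0, 0, 0, 0, 0, 0], [0, 0, 0, 0, 0, 0], [0, 0, 0, 0, 0, 0]])

```text
time: 29.15
tool_pos: [620.1, -180.3, 24.1]
tcp_rot: [-180.0, 0.0, -12.3]
ft_force: [-0.4, -0.4, -4.4]
finger_gap: 53.6
grip_force: 49.3
```

Call:
apply_moves(rows=[[0, 0, 0.4, 0, 0, 0], [0, 0, 0.4, 0, 0, 0], [0, 0, 0, 0, 0, 0], [0, 0, 0, 0, 0, 0], [0, 0, 0, 0, 0, 0]])

```text
time: 29.78
tool_pos: [620.2, -180.4, 23.9]
tcp_rot: [180.0, -0.0, -12.3]
ft_force: [-6.2, 2.0, 5.2]
finger_gap: 53.4
grip_force: 50.3
```

Call:
apply_moves(rows=[[0, 0, 0, 0, 0, 0], [0, 0, 0, 0, 0, 0], [0, 0, 0, 0, 0, 0], [0, 0, 0, 0, 0, 0], [0, 0, 0, 0, 0, 0]], fingers=85)

```text
time: 30.4
tool_pos: [620.1, -180.3, 23.3]
tcp_rot: [180.0, -0.0, -12.3]
ft_force: [-0.4, -0.9, 0.5]
finger_gap: 85.2
grip_force: 0.0
```

Call:
apply_moves(rows=[[0, 0, -20, 0, 0, 0], [0, 0, -35, 0, 0, 0], [0, 0, -40, 0, 0, 0], [0, 0, -40, 0, 0, 0], [0, 0, -40, 0, 0, 0]])

```text
time: 31.02
tool_pos: [620.3, -180.4, 201.6]
tcp_rot: [180.0, -0.1, -12.3]
ft_force: [0.6, -0.1, -0.1]
finger_gap: 85.1
grip_force: 0.0
```

Call:
apply_moves(rows=[[-40, 0, -20, 0, 0, 0], [-40, 0, -20, 0, 0, 0], [-40, 0, 0, 0, 0, 0], [-40, 0, 0, 0, 0, 0], [0, 0, 0, 0, 0, 0]])

```text
time: 31.65
tool_pos: [462.0, -145.8, 239.8]
tcp_rot: [180.0, -0.1, -12.3]
ft_force: [0.7, 0.2, -0.3]
finger_gap: 85.2
grip_force: 0.0
```

```bash
python3 - <<'E'
from h import *
s=sense();p,d=eyes.snapshot('wrist');W=world('wrist',d,s);cv2.imwrite('pics/w5.png',p[:,:,::-1])
m=np.hypot(W[...,0]-620,W[...,1]+180)<60
print('placed',rect(W,m&(d>0),40,56))
p,d=eyes.snapshot('top');cv2.imwrite('pics/top5.png',p[120:360,100:500,::-1].repeat(2,0).repeat(2,1)[:600,:800])
E
```

```text
placed [588.2, -174.6, 54.0, 21.4, 78.2, 1668.0, 48.2]
```

View pics/top5.png

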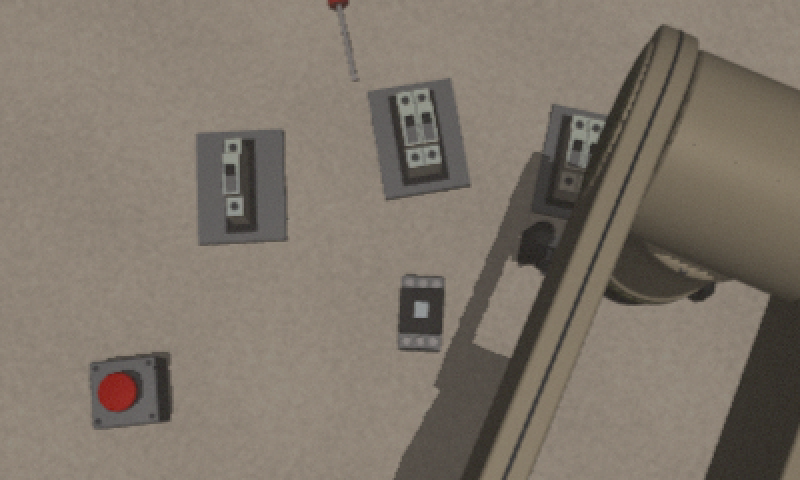

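View pics/w5.png

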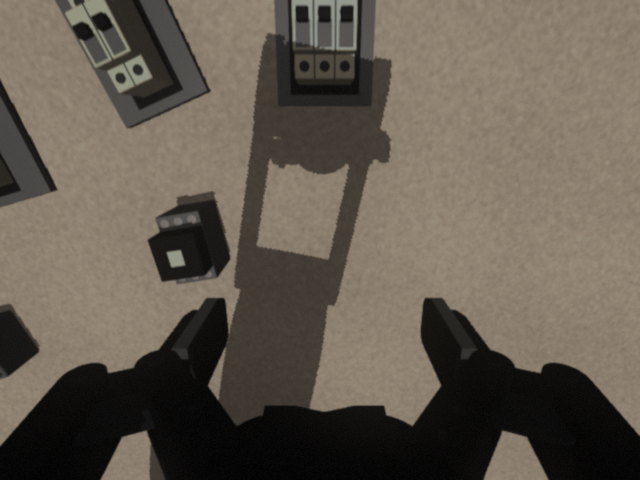

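All three breakers stand in their pockets: 1-pole at (232,185) and 2-pole at (418,130) in the top crop, and 3-pole at (325,40) in the wrist view. Step heights read about 48–49 mm, the pocket-floor level. The contactor and stop box haven't moved, and the gripper is clear of everything.

```bash
python3 -c "
from bench import job
print(job.hand_in())"
```

```text
the job is handed in; nothing more can be done
None
```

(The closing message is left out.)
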